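# Clear and pop the spring lid of a parts case

## Task

The wide sheet-metal parts case has a push-to-open spring lid with a steel hex adjuster standing on it. With the fingertips push the adjuster sideways, sliding it upright and never lifting it, off the lid until it stands wholly on the fixed deck of the same case; then press the lid down near its free edge until the catch lets go, and take the hand away so that the lid springs ajar. Leave the small case shut and everything else where it stands.

Things in the scene. Friction and masses are not known exactly. Their poses are not given: they have to be found in the camera images.
- case: the wide case, fixed: galvanised box 210 mm (own x) by 360 mm (own y), 115 mm high, at the left or right of the bench; origin at the centre of its underside. Its -x side faces the robot, turned up to 0.3 rad. Seen from the robot the grey lid is its right part (own y -168 to +7 mm), the bare metal deck its left part
- case_deck (a point): centre of the top face of the wide case's fixed deck, at own y +94 mm of the case, axes as the case's. The deck spans own y from +9 to +180 mm and own x from -105 to +105 mm; it lies 113.5 mm above the case's origin, 1.5 mm lower than the shut lid's top, so things slide from lid to deck
- case_lid (a joint): wide case's lid, rad: about 0 shut, negative pressed in (hard stop -0.045), positive ajar (stop 0.45). Touch latch: pressing in to about -0.03 (6 mm at the free edge, some 8 N there) frees the catch; pressing to the stop does no harm. Let go, a damped spring swings it up to the stop in about 2 s, the free edge rising 85 mm. The adjuster's weight alone does not trip it
- case_press (a point): point on the top face of the wide lid, mid-width (own y -80 mm of the case), 29 mm in from the free edge: a good place to press; moves with the lid. The lid is 175 mm wide and spans own x -104 (free edge, nearest the robot, clear of the front wall below it) to +90 mm (hinge) of the case, its top 115 mm above the case's origin when shut
- adjuster: bare steel hexagonal sleeve standing on end on the wide lid, 46 mm across flats (53 mm over corners), 45 mm high, dark blind bore in its top, about 0.4 kg; origin at the centre of its underside, z up; its flats lie square to its own x axis and at every 60 degrees from there
- small_case: the other, small case, fixed: 210 mm by 145 mm, 115 mm high, no deck; origin at the centre of its underside
- small_case_lid (a joint): lid of the small case, the same kind of touch latch, rad: about 0 shut; it must stay shut
- bush: plain round brass bush standing on the rear outer corner of the wide case's deck, 30 mm diameter, 26 mm high; origin at the centre of its underside; to be left alone
- flange: dark steel flanged sleeve standing on the small case's lid: foot 54 mm diameter, 45 mm high; origin at the centre of its underside; to be left alone
- spanner: open-ended spanner lying on the bench at the front right, about 180 mm long; to be left alone
- grease_can: round can, 72 mm diameter, 130 mm high, standing to the robot's right; origin at the centre of its underside; to be left alone
- bar: dark square steel bar end, 110 x 34 x 34 mm, lying at the front left; origin at the centre of its underside; to be left alone
- bin_a: loose blue stock bin of studs, 210 x 130 mm, 100 mm high, at the far left; origin at the centre of its underside; to be left alone
Things that resemble listed ones, but are neither listed nor needed, are in the scene too. What is shaped like the adjuster but yellow is not meant.

How it is judged:
By the outcome, as a careful person would: the job done as asked, in the order asked, and still so for the second after the job is handed in, with the robot touching nothing.
It also fails if it takes over 48 s, if anything falls off the work surface, if the arm or the gripper's body presses on something with over 40 N, if the wrist force passes 120 N, or if a joint passes its speed limit or range.

## Robot

A 6-joint arm with a two-finger parallel gripper is mounted at the origin on the work surface. World frame = base frame: x ahead of the robot, y to its left, z up, the work surface at z = 0. Lengths are in mm, angles in rad, forces in N, time in s.
With the tool pointing down it reaches from about 400 to 925 mm from the base axis. Payload 12.5 kg.
Tool frame: the origin (TCP) lies midway between the tips of the shut fingers; the grasp point (between the pads) lies 19 mm behind it; z points along the fingers, y is the line along which they close (so a half turn about z gives the same grasp; the last joint's range is limited). The gripper opens to 95 mm and grips with 3 to 60 N. Pads are 20 mm wide; open, the fingers measure 119 mm over their backs; the gripper's body (75 mm by 180 mm) begins 59 mm behind the grasp point.
Start: joints at [-1.295, 0.491, 1.559, -0, 1.092, -0.106], TCP at [232.893, -580.006, 214.661] pointing down, gripper open.
Joint ranges: [-3.1, 3.1], [-0.84, 2.19], [0.05, 2.79], [-1.13, 4.28], [0.06, 2.93], [-2.69, 2.69]. Speed limits (rad/s): [2.22, 2.22, 2.79, 3.14, 3.14, 3.14].

## Interface

Orientations are given as [roll, pitch, yaw] about the fixed x, y, z axes, in that order (R = Rz(yaw) Ry(pitch) Rx(roll)).
In Python, from cell import env gives the robot as it stands.
- The arm moves only by the tool arm_command, never from a script. Its argument "targets" is a list of rows, each a list of 5 numbers: the shift along the tool's x, y, z in mm, then the turn about the tool's z in degrees, then the opening, from 0 (shut) to 1 (fully open). In form: [[tx, ty, tz, roll, fingers], ...]. A call has 1 to 5 rows; each row is the pose to reach, as a shift and turn from the pose commanded when the call began, along the tool's axes at that moment; what a row does not reach only later rows make up. A row lasts 1/10 s, in which the tool goes at most 50 mm and 8.59 degrees, less where a joint would pass 70% of its speed; a pose out of reach is approached as far as the arm can. A call with a gripper value outside its range is refused whole. The fingers move at their own pace and stop on an object; the grip force is fixed at half the most. Time passes only in rows, so rows that repeat a pose let the fingers close. It gives the time, the measured TCP pose, the force, the opening and the grip force at its end, in the units of the state.
- env.state(): the state, without advancing time (a new reading comes with each control period).
- env.read_camera(name): name is "side" or "top"; returns a dict with "frame" (420x560x3 uint8, red, green, blue), "vertical_fov" (degrees; the focal length in pixels is half the picture's height over the tangent of half this angle, whatever the lens; pixels are square), "cx", "cy" (the principal point, pixels), "world_from_camera" (4x4, takes a point from camera to world coordinates). Camera axes: x right, y down, z forward; pixel columns grow to the right and rows downward; lengths in mm; the calibration is good to about 2 mm. A picture is of the moment at which its call begins. There is no depth.
- env.job_done(): hands the job in; it is judged then, once.
The state is a dict: "t": time; "joints": joint angles; "qvel": joint speeds; "tau": joint torques, N m; "eef_pos": TCP position; "tcp_rot": TCP orientation; "ft_force": force on the tool from outside, world axes, zero at the start; "moment": the same for the moment, N m; "opening": opening from 0.0 (shut) to 1.0 (fully open); "grip_force": force on a finger pad.
Only numpy, scipy, OpenCV 4.12 (cv2) and the standard library are available. Lean on these libraries where they do the work, as an engineer would, in place of code of your own. Each camera call takes 0.05 s, during which the arm holds its last target. There are 200 camera calls.

## Working session

There is one attempt and no reset: what is moved stays moved. The work goes in short steps, Python scripts to look and compute and a tool call to move; the robot and the scene stay as the last step left them, time stands still between calls to the robot, and variables do not carry over. Pictures are saved under pics/ and viewed, at most 10 in all, crops included, and the job is handed in when it is done.

Besides the shell and the picture viewer there is one more tool, called after "Call:" as name(argument=value, ...), one argument or row to a line, values as JSON. arm_command: Moves the arm, as the interface text tells. Its arguments: {"type":"object","properties":{"targets":{"type":"array","items":{"type":"array","items":{"type":"number"}}}},"required":["targets"]}

```bash
mkdir -p pics; cat > h.py <<'E'
import numpy as np, cv2
from cell import env
def cam(n):
    c=env.read_camera(n); h=c["frame"].shape[0]
    c["f"]=h/2/np.tan(np.radians(c["vertical_fov"])/2); c["T"]=np.array(c["world_from_camera"]); return c
def ray(c,u,v):
    d=c["T"][:3,:3]@np.array([(u-c["cx"])/c["f"],(v-c["cy"])/c["f"],1]); return c["T"][:3,3],d
def plane(c,u,v,z):
    o,d=ray(c,u,v); return o+d*(z-o[2])/d[2]
def proj(c,p):
    q=c["T"][:3,:3].T@(np.array(p,float)-c["T"][:3,3]); return [c["f"]*q[0]/q[2]+c["cx"],c["f"]*q[1]/q[2]+c["cy"]]
E
python3 - <<'E'
from h import *
import pickle
for n in("top","side"):
    c=cam(n); pickle.dump(c,open(n+"0.pkl","wb")); print(n,c["f"],c["cx"],c["cy"],c["T"].round(2).tolist())
    cv2.imwrite(f"pics/{n}0.png",c["frame"][:,:,::-1])
s=env.state();print(s)
E
```

```text
top 449.64383543251404 284.1492456580911 212.85793545147664 [[-0.02, -1.0, 0.05, 427.64], [-1.0, 0.02, 0.0, 11.81], [-0.0, -0.05, -1.0, 1417.04], [0.0, 0.0, 0.0, 1.0]]
side 465.1023867582519 280.9861259040008 205.98576999304004 [[0.92, 0.21, -0.33, 1019.06], [0.39, -0.54, 0.74, -1199.01], [-0.02, -0.81, -0.58, 1039.0], [0.0, 0.0, 0.0, 1.0]]
{'t': 0.1, 'joints': array([-1.29459639e+00,  4.91494268e-01,  1.55939247e+00,  9.57800053e-06,
        1.09171800e+00, -1.05637261e-01]), 'qvel': array([-2.71943695e-04,  7.19337981e-04, -1.87388302e-03, -2.80057027e-05,
       -1.84921759e-04, -1.98803195e-03]), 'tau': array([ 2.75879887e-03, -6.13623476e+01, -2.58606273e+01,  6.94481889e-02,
        4.69726743e-02, -4.95163658e-05]), 'eef_pos': array([ 232.83213645, -579.77358373,  214.12193819]), 'tcp_rot': array([-3.14058710e+00, -1.15163322e-04,  3.81832718e-01]), 'ft_force': array([-0.43450442,  0.02571269,  0.51019942]), 'moment': array([ 0.0198915 ,  0.02763777, -0.02994081]), 'grip_force': 0.0, 'opening': 0.9988780558988363}
```

View pics/top0.png

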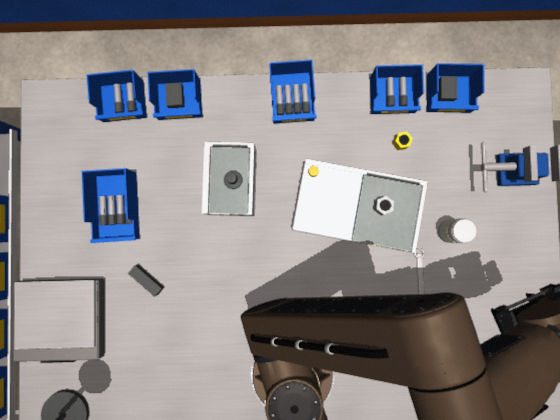

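View pics/side0.png

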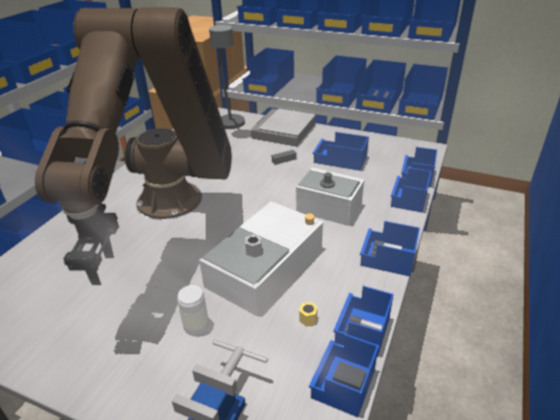

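The top view shows the wide case at about (305,160), (427,182), (415,251), (293,231), with the white deck on the left and the grey lid on the right. Candidates for the adjuster:
- **Bare steel hex:** (384,205), on the wide lid.
- **Yellow hex:** (403,140), on the bench.
- **Dark flange:** (233,179), on the small lid.

Only the first fits: bare steel, hexagonal, on the wide lid. The bush is at (313,171). I'll measure and confirm with a crop.

```bash
python3 - <<'E'
from h import *
import pickle
c=pickle.load(open("top0.pkl","rb")); f=c["frame"]
# lid: dark greenish grey
g=f.astype(int)
print([g[v,u].tolist() for u,v in((330,200),(370,225),(384,205),(376,203),(393,205),(384,198),(420,215),(425,190),(450,270),(380,168))])
cv2.imwrite("pics/crop.png",cv2.resize(f[150:262,285:445],None,fx=5,fy=5,interpolation=cv2.INTER_CUBIC)[:,:,::-1])
for n,p in dict(c1=(305,160),c2=(427,182),c3=(415,251),c4=(293,231)).items(): print(n,plane(c,*p,114).round(0))
E
```

```text
[[246, 247, 249], [173, 178, 173], [52, 47, 49], [92, 87, 86], [217, 212, 209], [238, 234, 234], [246, 246, 245], [239, 237, 235], [200, 191, 189], [201, 194, 191]]
c1 [646. -50. 114.]
c2 [ 573. -403.  114.]
c3 [ 374. -360.  114.]
c4 [440. -10. 114.]
```

View pics/crop.png

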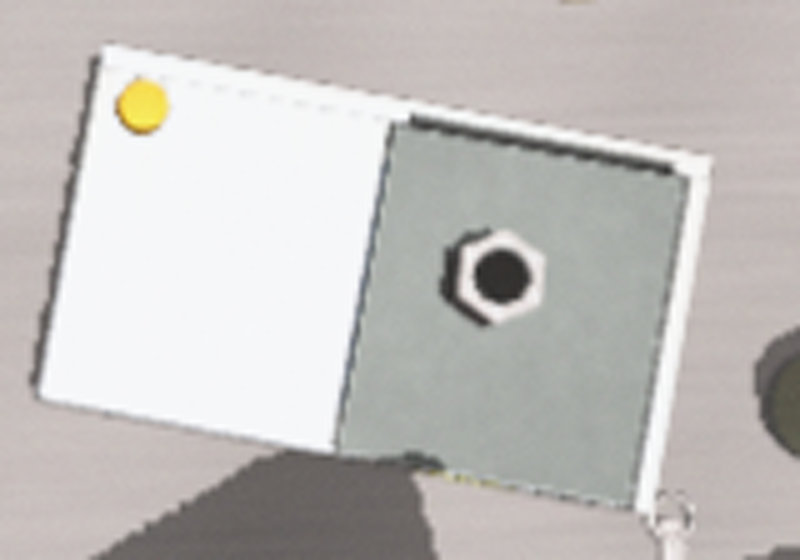

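The crop confirms it: a bare steel hex with a dark bore at crop (502,276), which is image (385.0,204.8). It sits on the grey lid, and the bush is at the rear-left of the deck. Next, the case axes.

```bash
cat >> h.py <<'E'
def case_frame(c):
    P=np.array([plane(c,285+(u-2)/5,150+(v-2)/5,114)[:2] for u,v in((103,45),(712,158),(648,515),(37,398))])
    o=P.mean(0); y=(P[0]+P[3]-P[1]-P[2]); y/=np.linalg.norm(y); return P,o,np.arctan2(-y[0],y[1])
def R2(a): return np.array([[np.cos(a),-np.sin(a)],[np.sin(a),np.cos(a)]])
E
python3 - <<'E'
from h import *
import pickle
c=pickle.load(open("top0.pkl","rb")); f=c["frame"]
P,o,a=case_frame(c); print(P.round(0).tolist(),o.round(1),a,[np.linalg.norm(P[i]-P[(i+1)%4]).round(0) for i in range(4)])
L=lambda p:(R2(a).T@(np.array(p)[:2]-o)).round(1)
# hexagon top: bright neutral region within lid plus bore
sub=f[188:224,366:404].astype(int); m=((sub.min(2)>195)).astype(np.uint8)
k,_=cv2.findContours(m,cv2.RETR_EXTERNAL,cv2.CHAIN_APPROX_NONE); k=max(k,key=cv2.contourArea)
M=cv2.moments(k); u,v=M["m10"]/M["m00"]+366,M["m01"]/M["m00"]+188
w=plane(c,u,v,160); print("hex px",u,v,"world",w.round(1),"case",L(w), "area mm2",M["m00"]*(1257/c["f"])**2)
hp=np.array([plane(c,285+(x-2)/5,150+(y-2)/5,160)[:2] for x,y in((508,230),(545,250),(541,297),(495,324),(458,302),(463,252))])
d=hp-hp.mean(0);print("corner angles deg",np.degrees(np.arctan2(d[:,1],d[:,0])).round(0),np.linalg.norm(d,axis=1).round(0),"case deg",np.degrees(a),hp.mean(0))
print("bush",L(plane(c,285+141/5,150+104/5,139)))
# side check of hex bore
s=pickle.load(open("side0.pkl","rb")); print(proj(s,w),proj(s,[*(o+R2(a)@[-105,-180]),114]))
for n,p in dict(seam1=(393,122),seam2=(338,450)).items(): print(n,L(plane(c,285+p[0]/5,150+p[1]/5,115)))
E
```

```text
[[650.0, -50.0], [575.0, -403.0], [369.0, -358.0], [445.0, -7.0]] [ 509.9 -204.6] -0.210262384196164 [np.float64(360.0), np.float64(211.0), np.float64(359.0), np.float64(210.0)]
hex px 385.1642512077295 204.79871175523348 world [ 506.6 -268.8  160. ] case [ 10.1 -63.4] area mm2 1617.720963879468
corner angles deg [ -10.  -61. -120.  170.  120.   57.] [26. 28. 25. 27. 29. 25.] case deg -12.047147204798417 [ 506.67508906 -268.11986738]
bush [ 70.1 151.3]
[np.float64(252.54682991997666), np.float64(239.8252088079082)] [np.float64(198.63276775753718), np.float64(259.08544511745185)]
seam1 [90.6  4.5]
seam2 [-102.8    1.9]
```

```bash
cat >> h.py <<'E'
import pickle
from scipy.spatial.transform import Rotation as Ro
c0=pickle.load(open("top0.pkl","rb")); P0,o0,a0=case_frame(c0)
def W(x,y,z): return np.array([*(o0+R2(a0)@[x,y]),z])
def C(p): return (R2(a0).T@(np.array(p)[:2]-o0)).round(1)
def shift(x,y,z,yaw=a0+np.pi/2):
    s=env.state(); R=Ro.from_euler("xyz",s["tcp_rot"]).as_matrix()
    d=(s["tcp_rot"][2]-yaw+np.pi)%(2*np.pi)-np.pi
    print("t",round(s["t"],2),"case",C(s["eef_pos"]),s["eef_pos"].round(1),"F",s["ft_force"].round(1),"-> shift",(R.T@(W(x,y,z)-s["eef_pos"])).round(1),"turn",np.degrees(d).round(1))
E
python3 -c "
from h import *
print(W(10,-120,0)); shift(10,-120,215)"
```

```text
[ 494.61423247 -324.07294937    0.        ]
t 0.1 case [-192.6 -424.7] [ 232.8 -579.8  214.1] F [-0.4  0.   0.5] -> shift [ 338.2 -139.7   -0.7] turn -56.1
```

Call:
arm_command(
  targets=[
    [338,-140,0,-56,0.15],
    [338,-140,0,-56,0.15],
    [338,-140,0,-56,0.15],
    [338,-140,0,-56,0.15],
    [338,-140,0,-56,0.15],
  ],
)

```text
t: 0.6
eef_pos: [412.6, -403.5, 214.5]
tcp_rot: [-3.141, -0.0, 1.138]
ft_force: [0.1, -1.0, 0.4]
opening: 0.639
grip_force: 0.0
```

```bash
python3 -c "
from h import *
shift(10,-120,215)"
```

```text
t 0.6 case [ -53.6 -214.8] [ 412.6 -403.5  214.5] F [ 0.1 -1.   0.4] -> shift [106.5  41.1  -0.5] turn -12.8
```

Call:
arm_command(
  targets=[
    [106,41,0,-13,0.15],
    [106,41,0,-13,0.15],
    [106,41,0,-13,0.15],
    [106,41,0,-13,0.15],
    [106,41,0,-13,0.15],
  ],
)

```text
t: 1.1
eef_pos: [493.2, -327.1, 214.4]
tcp_rot: [-3.141, 0.0, 1.358]
ft_force: [-1.2, 0.0, -0.7]
opening: 0.213
grip_force: 0.0
```

```bash
python3 -c "
from h import *
shift(10,-120,126)
c=cam('side'); cv2.imwrite('pics/s1.png',cv2.resize(c['frame'][150:320,160:360],None,fx=3,fy=3)[:,:,::-1])
c=cam('top'); print([c['frame'][205,u].tolist() for u in(380,385,390)])"
```

```text
t 1.1 case [   9.3 -123.2] [ 493.2 -327.1  214.4] F [-1.2  0.  -0.7] -> shift [ 3.2  0.8 88.4] turn -0.1
[[33, 33, 31], [38, 36, 36], [56, 55, 54]]
```

Lower to about 126 mm: 11 mm above the lid, well under the adjuster's mid-height.

Call:
arm_command(
  targets=[
    [0,1,30,0,0.15],
    [0,1,60,0,0.15],
    [0,1,80,0,0.15],
    [0,1,88,0,0.15],
    [0,1,88,0,0.15],
  ],
)

```text
t: 1.7
eef_pos: [493.9, -327.5, 126.0]
tcp_rot: [-3.14, -0.001, 1.357]
ft_force: [-0.7, 0.1, 0.1]
opening: 0.155
grip_force: 0.0
```

```bash
python3 -c "
from h import *
shift(10,-100,126)
c=cam('side'); cv2.imwrite('pics/s2.png',cv2.resize(c['frame'][150:320,160:360],None,fx=3,fy=3)[:,:,::-1])"
```

```text
t 1.7 case [  10.  -123.5] [ 493.9 -327.5  126. ] F [-0.7  0.1  0.1] -> shift [23.5 -0.1  0. ] turn -0.2
```

View pics/s2.png

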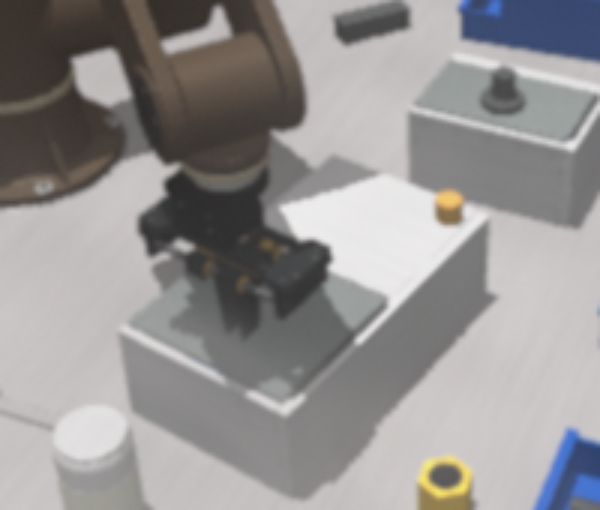

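The crop shows the fingers just above the lid at crop (240,325), with the adjuster hidden behind the hand. The lid and bush (448,205) are undisturbed. Now I push along tool x, which is case +y.

Call:
arm_command(
  targets=[
    [10,0,0,0,0.15],
    [18,0,0,0,0.15],
    [24,0,0,0,0.15],
    [30,0,0,0,0.15],
    [36,0,0,0,0.15],
  ],
)

```text
t: 2.25
eef_pos: [502.8, -291.6, 127.3]
tcp_rot: [3.14, 0.001, 1.359]
ft_force: [-1.7, -3.8, 3.9]
opening: 0.147
grip_force: 2.3
```

Call:
arm_command(
  targets=[
    [6,0,0,0,0.15],
    [12,0,0,0,0.15],
    [18,0,0,0,0.15],
    [24,0,0,0,0.15],
    [30,0,0,0,0.15],
  ],
)

```text
t: 2.75
eef_pos: [508.8, -261.9, 126.7]
tcp_rot: [3.141, 0.0, 1.359]
ft_force: [-0.4, -3.6, 3.8]
opening: 0.146
grip_force: 2.3
```

```bash
python3 -c "
from h import *
shift(10,52,126)
c=cam('side'); cv2.imwrite('pics/s3.png',cv2.resize(c['frame'][150:320,160:360],None,fx=3,fy=3)[:,:,::-1])"
```

```text
t 2.75 case [ 10.9 -56.3] [ 508.8 -261.9  126.7] F [-0.4 -3.6  3.8] -> shift [108.3  -1.1   0.7] turn -0.1
```

View pics/s3.png

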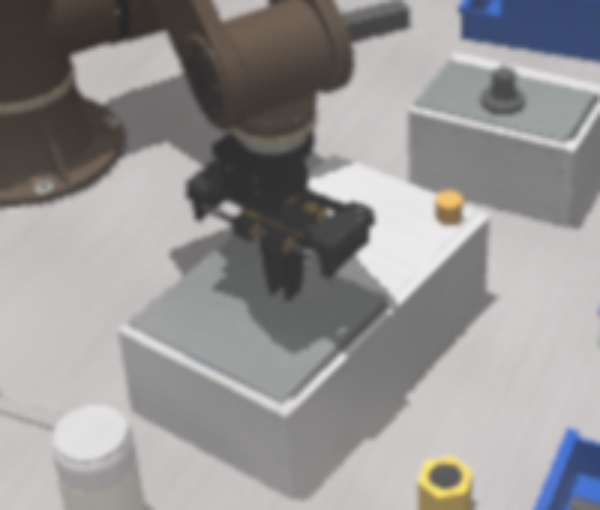

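The push works, with a steady 4 N along the push direction. The fingers at crop (280,290) stay above the lid, and the lid isn't tripped. Continuing.

Call:
arm_command(
  targets=[
    [7,-1,0,0,0.15],
    [14,-1,0,0,0.15],
    [21,-1,0,0,0.15],
    [28,-1,0,0,0.15],
    [35,-1,0,0,0.15],
  ],
)

```text
t: 3.3
eef_pos: [515.1, -227.2, 126.6]
tcp_rot: [-3.141, -0.0, 1.359]
ft_force: [-0.5, -2.1, 0.1]
opening: 0.149
grip_force: 1.0
```

```bash
python3 -c "
from h import *
shift(10,52,126)
c=cam('top'); cv2.imwrite('pics/t4.png',cv2.resize(c['frame'][130:280,260:460],None,fx=3.5,fy=3.5)[:,:,::-1])"
```

```text
t 3.3 case [  9.8 -21. ] [ 515.1 -227.2  126.6] F [-0.5 -2.1  0.1] -> shift [73.   0.   0.6] turn -0.1
```

View pics/t4.png

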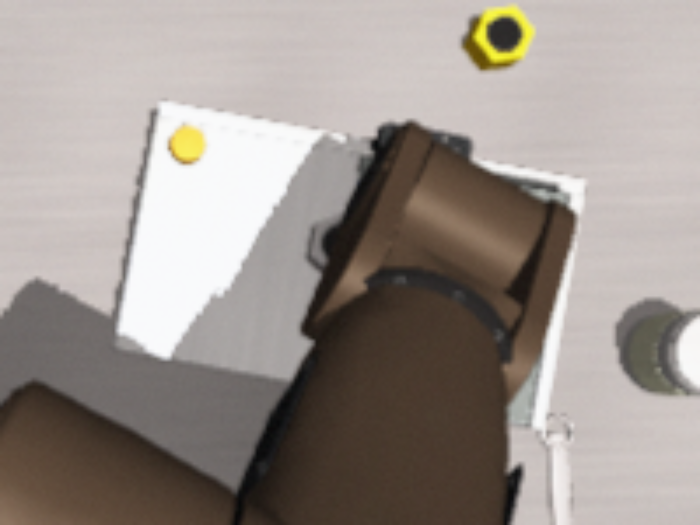

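The adjuster's left part shows at crop (320,243), ahead of the hand and upright, already crossing the seam. Pushing the last 73 mm.

Call:
arm_command(
  targets=[
    [7,0,0,0,0.15],
    [14,0,0,0,0.15],
    [21,0,0,0,0.15],
    [28,0,0,0,0.15],
    [36,0,0,0,0.15],
  ],
)

```text
t: 3.85
eef_pos: [522.7, -192.1, 126.6]
tcp_rot: [-3.141, -0.0, 1.359]
ft_force: [-0.8, -0.5, -1.2]
opening: 0.152
grip_force: 0.7
```

Call:
arm_command(
  targets=[
    [7,0,0,0,0.15],
    [14,0,0,0,0.15],
    [21,0,0,0,0.15],
    [28,0,0,0,0.15],
    [34,0,0,0,0.15],
  ],
)

```text
t: 4.35
eef_pos: [529.8, -158.9, 126.6]
tcp_rot: [-3.142, 0.0, 1.359]
ft_force: [0.6, -0.7, -1.8]
opening: 0.148
grip_force: 0.7
```

Call:
arm_command(
  targets=[
    [0,0,0,0,0.15],
    [-5,0,0,0,0.15],
    [-15,0,0,0,0.15],
    [-25,0,0,0,0.15],
    [-30,0,0,0,0.15],
  ],
)

```text
t: 4.85
eef_pos: [523.1, -190.3, 126.6]
tcp_rot: [3.141, 0.0, 1.357]
ft_force: [1.0, 0.1, -1.0]
opening: 0.153
grip_force: 0.0
```

```bash
python3 -c "
from h import *
shift(-75,-80,185)
c=cam('top'); cv2.imwrite('pics/t5.png',cv2.resize(c['frame'][130:280,260:460],None,fx=3.5,fy=3.5)[:,:,::-1])"
```

```text
t 4.85 case [10.  16.8] [ 523.1 -190.3  126.6] F [ 1.   0.1 -1. ] -> shift [-97.  -84.7 -58.4] turn -0.2
```

View pics/t5.png

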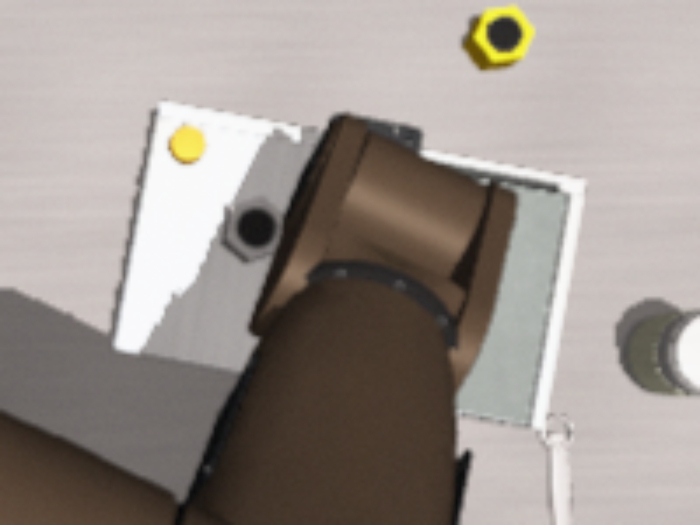

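The adjuster stands upright on the deck, with its bore at crop (256,227). Lift, then move over the press point.

Call:
arm_command(
  targets=[
    [0,0,-30,0,0],
    [0,0,-60,0,0],
    [-48,-42,-60,0,0],
    [-97,-85,-60,0,0],
    [-97,-85,-60,0,0],
  ],
)

```text
t: 5.4
eef_pos: [417.7, -266.9, 186.9]
tcp_rot: [-3.142, 0.0, 1.358]
ft_force: [0.6, 0.3, 0.9]
opening: 0.003
grip_force: 0.0
```

Call:
arm_command(
  targets=[
    [0,0,0,0,0],
    [0,0,0,0,0],
  ],
)

```text
t: 5.6
eef_pos: [419.7, -266.3, 186.9]
tcp_rot: [3.141, 0.0, 1.357]
ft_force: [0.1, -0.3, -0.3]
opening: 0.004
grip_force: 0.0
```

```bash
python3 -c "
from h import *
shift(-75,-80,120)
print('adj',C(plane(c0,333.1-.3,194.9-.3,158.5)))
c=cam('top'); f=c['frame']; print(f[190:200,325:342].min(2).tolist()[5])"
```

```text
t 5.6 case [-75.3 -79.1] [ 419.7 -266.3  186.9] F [ 0.1 -0.3 -0.3] -> shift [-0.9  0.3 66.9] turn -0.2
adj [11.2 85.6]
[218, 234, 198, 72, 51, 53, 52, 53, 53, 55, 53, 53, 55, 133, 213, 234, 242]
```

The adjuster is at case (11, 86), wholly on the deck (its span there is about 59 to 112). Now I press the lid.

Call:
arm_command(
  targets=[
    [0,0,30,0,0],
    [0,0,55,0,0],
    [0,0,66,0,0],
    [0,0,69,0,0],
    [0,0,69,0,0],
  ],
)

```text
t: 6.15
eef_pos: [420.4, -265.6, 117.8]
tcp_rot: [-3.142, 0.0, 1.359]
ft_force: [0.0, 0.1, 0.7]
opening: 0.008
grip_force: 0.0
```

Call:
arm_command(
  targets=[
    [0,0,2,0,0],
    [0,0,4,0,0],
    [0,0,6,0,0],
    [0,0,8,0,0],
    [0,0,9,0,0],
  ],
)

```text
t: 6.65
eef_pos: [420.6, -266.1, 109.9]
tcp_rot: [3.139, 0.001, 1.359]
ft_force: [-0.1, 3.3, 11.6]
opening: 0.002
grip_force: 6.1
```

Call:
arm_command(
  targets=[
    [0,0,1,0,0],
    [0,0,2,0,0],
    [0,0,2,0,0],
  ],
)

```text
t: 6.95
eef_pos: [420.7, -266.1, 107.7]
tcp_rot: [3.139, 0.001, 1.358]
ft_force: [1.0, 1.6, 8.2]
opening: 0.003
grip_force: 4.0
```

Call:
arm_command(
  targets=[
    [0,0,-30,0,0],
    [0,0,-80,0,0],
    [0,0,-130,0,0],
    [-40,0,-160,0,0],
    [-90,0,-160,0,0],
  ],
)

```text
t: 7.45
eef_pos: [402.1, -354.6, 272.0]
tcp_rot: [3.134, 0.005, 1.362]
ft_force: [0.9, 0.5, -0.4]
opening: 0.007
grip_force: 0.0
```

Call:
arm_command(
  targets=[
    [-50,0,0,0,0],
    [-100,0,0,0,0],
    [-150,0,0,0,0],
    [-150,0,0,0,0],
    [-150,0,0,0,0],
  ],
)

```text
t: 7.95
eef_pos: [368.7, -500.8, 266.2]
tcp_rot: [-3.141, -0.001, 1.357]
ft_force: [-0.4, 0.3, 0.6]
opening: 0.002
grip_force: 0.0
```

Call:
arm_command(
  targets=[
    [0,0,0,0,0],
    [0,0,0,0,0],
    [0,0,0,0,0],
    [0,0,0,0,0],
    [0,0,0,0,0],
  ],
)

```text
t: 8.45
eef_pos: [369.6, -500.0, 266.8]
tcp_rot: [3.141, 0.0, 1.359]
ft_force: [-1.0, -0.3, -0.1]
opening: 0.003
grip_force: 0.0
```

Call:
arm_command(
  targets=[
    [0,0,0,0,0],
    [0,0,0,0,0],
    [0,0,0,0,0],
    [0,0,0,0,0],
    [0,0,0,0,0],
  ],
)

```text
t: 8.95
eef_pos: [369.4, -500.4, 266.7]
tcp_rot: [3.142, 0.0, 1.359]
ft_force: [-0.9, -0.3, 0.4]
opening: 0.004
grip_force: 0.0
```

```bash
python3 -c "
from h import *
shift(-75,-80,120)
f=cam('side')['frame'][130:320,150:420];g=cam('top')['frame'][120:310,190:460]
cv2.imwrite('pics/e6.png',cv2.resize(np.vstack([f,g]),None,fx=1.55,fy=1.55)[:,:,::-1])"
```

```text
t 8.95 case [ -75.7 -318.6] [ 369.4 -500.4  266.7] F [-0.9 -0.3  0.4] -> shift [2.386e+02 2.000e-01 1.466e+02] turn -0.1
```

View pics/e6.png

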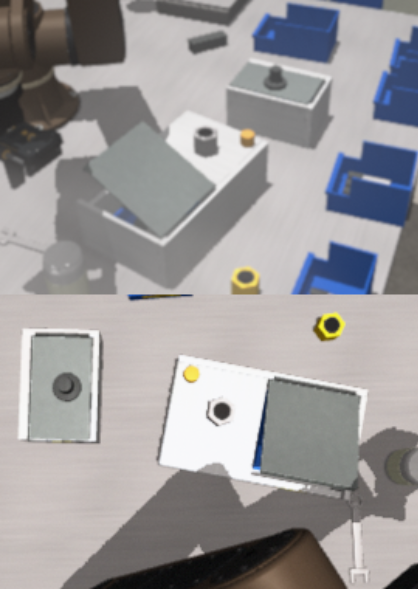

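The lid is ajar (crop (150,180) in the side view). The adjuster stands upright on the deck (205,140), the small case is shut with its flange (275,75), and the bush is in place. I'll let the lid settle for a moment, then hand in.

Call:
arm_command(
  targets=[
    [0,0,0,0,0],
    [0,0,0,0,0],
    [0,0,0,0,0],
    [0,0,0,0,0],
    [0,0,0,0,0],
  ],
)

```text
t: 9.55
eef_pos: [369.4, -500.4, 266.7]
tcp_rot: [3.142, 0.0, 1.359]
ft_force: [-0.2, 0.5, -0.5]
opening: 0.006
grip_force: 0.0
```

```bash
python3 -c "
from h import *
print(env.job_done())"
```

```text
the job is handed in; nothing more can be done
None
```

I slid the adjuster upright off the lid to stand wholly on the deck, then pressed the lid so it sprang ajar, and handed the job in at about 9.6 s with the hand clear and the small case shut; no verdict came back.

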